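# Stack the manicure trays

## Robot

A 6-joint arm with a two-finger parallel gripper is mounted at the origin on the work surface. World frame = base frame: x ahead of the robot, y to its left, z up, the work surface at z = 0. Lengths are in m, angles in rad, forces in N, time in s.
With the tool pointing down it reaches from about 0.35 to 0.975 m from the base axis. Payload 4.9 kg.
Tool frame: the origin (TCP) lies between the finger pads; the fingertips stand 22 mm ahead of it and the grasp point (between the pads) lies 3 mm ahead of it; z points along the fingers, y is the line along which they close (so a half turn about z gives the same grasp; the last joint's range is limited). The gripper opens to 85 mm and grips with 20 to 120 N. Pads are 22 mm wide; open, the fingers measure 114 mm over their backs; the gripper's body (76 mm by 85 mm) begins 54 mm behind the grasp point. The pads swing forward as they close: fully open they stand 13 mm farther back than shut.
Start: joints at [-1.308, 0.053, 1.613, -0, 1.476, -0.119], TCP at [0.233, -0.58, 0.253] pointing down, gripper open.
Joint ranges: [-3.01, 3.01], [-1.01, 2.22], [0.06, 2.58], [-1.02, 4.17], [0.09, 2.62], [-3.14, 3.14]. Speed limits (rad/s): [2.57, 2.57, 3.14, 3.14, 3.14, 3.14].

## Interface

Orientations are given as a unit quaternion [w, x, y, z].
In Python, from plant import state, grab_frame, get_calibration, job_done, recognise, regions_of gives the robot as it stands.
- The arm moves only by the tool apply_moves, never from a script. Its argument "targets" is a list of rows, each an object with "translation": the shift along the tool's x, y, z normalised to -1 to 1, where 1 is 100 mm, a list of three; "twist": the turn about the tool's z normalised to -1 to 1, where 1 is 0.1 rad; "hand": the opening, from 0 (shut) to 1 (fully open). A call has 1 to 8 rows; each row shifts and turns the commanded pose from where the row before left it, along the tool's axes as they then stand; what a row does not reach is not made up. A row lasts 1/10 s, in which the tool goes at most 50 mm and 8.59 degrees, less where a joint would pass 70% of its speed; a pose out of reach is approached as far as the arm can. A call with a number of a shift or a turn outside -1 to 1 is refused whole. A call with a gripper value outside its range is refused whole. The fingers move at their own pace and stop on an object; the grip force is fixed at half the most. Time passes only in rows, so rows that do not move let the fingers close. It gives the time, the measured TCP pose, the force, the opening and the grip force at its end, in the units of the state.
- state(): the state, without advancing time (a new reading comes with each control period).
- grab_frame(name): name is "scene" or "top" or "wrist"; returns the picture (384x512x3 uint8, red, green, blue); there is no depth.
- get_calibration(name): a dict with "camera_matrix" (3x3 intrinsics, pixels), "D" ([k1, k2, p1, p2, k3] as OpenCV has them; the pictures are not rectified), "pose" (4x4, takes a point from camera to world coordinates). Camera axes: x right, y up, looking along -z (the intrinsics and any distortion apply to the point x, -y, -z); pixel columns grow to the right and rows downward; lengths in m; the calibration is good to about 2 mm. A picture is of the moment at which its call begins: read the wrist's pose just before it. get_calibration takes no time and is no camera call; for the wrist camera it gives the pose at the moment of the call.
- job_done(): hands the job in; it is judged then, once.
Trained networks look in the newest picture that a camera, given by its name, has taken for a name from the list of things; names that differ only in an ending like _2 or _b are one class to them, and where a whole thing is asked for, a point or a joint stands for the part that bears it (a point fixed in the world has none). Each returns a list of dicts, best first, with "score" (0 to 1); they miss things now and then, are a little off and sometimes report something else, mostly with a low value. They report only what shows in the picture. A call takes as long as a camera call. They do not tell look-alikes from the thing itself.
- recognise(camera, query): "point" ([x, y, z] in m, in world coordinates, good to about 4 mm: the middle of the surface that is visible of it).
- regions_of(camera, query): "pixels" (384x512 bool, what is visible of it).
The state is a dict: "time": time; "joint_pos": joint angles; "joint_vel": joint speeds; "joint_efforts": joint torques, N m; "tool_pos": TCP position; "tool_rot": TCP orientation; "contact_force": force on the tool from outside, world axes, zero at the start; "ft_torque": the same for the moment, N m; "gripper_width": opening from 0.0 (shut) to 1.0 (fully open); "grasp_force": force on a finger pad.
Only numpy, scipy, OpenCV 4.12 (cv2) and the standard library are available. Lean on these libraries where they do the work, as an engineer would, in place of code of your own. Each camera call takes 0.05 s, during which the arm holds its last target. There are 200 camera calls.

## Task

Lift the handled white tray by its handle and stack it on the white tray that has the four square corner sockets, the long sides matching, so that all four corner pins drop into the sockets and the tray sits level and fully down on the socket rims. Lower it into place and let go only once the pins are in the sockets; leave the plain divided tray, the polish bottle, the jar and the nail file alone.

Things in the scene. Friction and masses are not known exactly. Their poses are not given: they have to be found in the camera images.
- pin_tray: Tray to carry: white plastic, 168 (x) by 128 (y) mm, loose, 0.2 to 0.45 kg, with a hoop handle. Stands on 4 tapered corner pins at x +-65, y +-45 mm, 24 mm long, 8 mm wide at the tip, 24 mm at the top. Origin: tray centre at pin-tip height (0 on the table), z up. Deck underside at 24 mm, walls to 48 mm. Half-turn symmetric.
- handle (a point): Middle of the carried tray's handle, 97 mm straight above that tray's origin, same axes. A straight level bar along the tray's x: 104 mm long, 16 mm wide (y), 16 mm high, this point at its centre; on two posts at x +-47 mm; about 60 mm free under it.
- base_tray: Tray to stack on: white plastic, 168 (x) by 128 (y) mm, loose, 0.6 kg; open square sockets in its 4 corners, two low grey blocks lying between. Origin: centre of its underside, z up. Sockets at x +-65, y +-45 mm, 32 by 32 mm inside, rims 40 mm up, 37 mm deep. Stacked, the upper deck rests on the rims, its origin 16 mm above this one.
- plain_tray: Bystander: plain white tray of the same 168 (x) by 128 (y) mm outline, 38 mm high, with two dividers and no sockets and no handle, loose. Origin: centre of its underside. Leave alone.
- polish: Bystander: small upright polish bottle with a black cap, 32 mm across, 75 mm tall, loose. Origin: centre of its underside. Leave alone.
- jar: Bystander: squat round jar with a white lid, 52 mm across, 55 mm tall, loose. Origin: centre of its underside. Leave alone.
- file: Bystander: flat grey nail file, 28 (x) by 150 (y) by 5 mm, lying near the robot. Origin: centre of its underside. Leave alone.
Not all that is in view belongs to the job. Leave any orange or purple look-alike of the base_tray alone.

How it is judged:
By the outcome, as a careful person would: the job done as asked, in the order asked, and still so for the second after the job is handed in, with the robot touching nothing.
It also fails if it takes over 42 s, if anything falls off the work surface, if the arm or the gripper's body presses on something with over 40 N, if the wrist force passes 120 N, or if a joint passes its speed limit or range.

## Working session

There is one attempt and no reset: what is moved stays moved. The work goes in short steps, Python scripts to look and compute and a tool call to move; the robot and the scene stay as the last step left them, time stands still between calls to the robot, and variables do not carry over. Pictures are saved under pics/ and viewed, at most 10 in all, crops included, and the job is handed in when it is done.

Besides the shell and the picture viewer there is one more tool, called after "Request:" as name([rows], argument=value, ...), one row to a line, values as JSON. apply_moves: Moves the arm, as the interface text tells. Its arguments: {"type":"object","properties":{"targets":{"type":"array"}},"required":["targets"]}

```bash
mkdir -p pics; cat > h.py <<'E'
import numpy as np, cv2
from plant import *
def save(n,im): cv2.imwrite('pics/'+n+'.png',cv2.cvtColor(im,cv2.COLOR_RGB2BGR))
def proj(c,P):
    M=np.linalg.inv(np.array(c['pose'])); P=np.atleast_2d(P)
    Q=(P@M[:3,:3].T+M[:3,3])*[1,-1,-1]
    return cv2.projectPoints(Q,np.zeros(3),np.zeros(3),np.array(c['camera_matrix'],float),np.array(c['D'],float))[0][:,0]
def ray(c,uv,z):
    uv=np.array(uv,float).reshape(-1,1,2)
    n=cv2.undistortPoints(uv,np.array(c['camera_matrix'],float),np.array(c['D'],float))[:,0]
    T=np.array(c['pose']); d=np.c_[n[:,0],-n[:,1],-np.ones(len(n))]@T[:3,:3].T
    return T[:3,3]+d*((z-T[2,3])/d[:,2])[:,None]
E
python3 - <<'E'
from h import *
a=grab_frame('top');b=grab_frame('scene')
save('a',np.vstack([a,b])[:, :][:768]); 
cv2.imwrite('pics/ab.png',cv2.resize(cv2.cvtColor(np.hstack([a,b]),cv2.COLOR_RGB2BGR),(800,300)))
save('top',cv2.resize(a,(800,600),interpolation=cv2.INTER_CUBIC))
save('scene',b)
for cam in('top','scene'):
  for q in ('pin_tray','handle','base_tray','plain_tray','polish','jar','file'):
    print(cam,q,[(round(r['score'],2),np.round(r['point'],3).tolist(),proj(get_calibration(cam),r['point']).round().tolist()) for r in recognise(cam,q)])
E
```

```text
top pin_tray [(0.65, [0.549, 0.01, 0.026], [[199.0, 164.0]])]
top handle [(0.61, [0.55, 0.008, 0.028], [[199.0, 164.0]])]
top base_tray [(0.96, [0.17, -0.321, 0.008], [[310.0, 295.0]]), (0.85, [0.412, -0.615, 0.011], [[409.0, 213.0]]), (0.6, [0.487, -0.262, 0.003], [[290.0, 187.0]])]
top plain_tray [(0.93, [0.496, 0.296, 0.005], [[102.0, 182.0]]), (0.21, [0.553, 0.006, 0.03], [[200.0, 163.0]])]
top polish [(0.69, [0.706, 0.19, 0.05], [[136.0, 108.0]])]
top jar [(0.6, [0.718, -0.19, 0.053], [[268.0, 105.0]])]
top file [(0.74, [0.381, -0.014, 0.005], [[207.0, 222.0]])]
scene pin_tray [(0.63, [0.558, 0.02, 0.031], [[274.0, 261.0]]), (0.6, [0.732, -0.175, 0.044], [[176.0, 241.0]])]
scene handle [(0.87, [0.559, 0.022, 0.033], [[274.0, 262.0]])]
scene base_tray [(0.75, [0.491, -0.25, 0.025], [[238.0, 192.0]]), (0.75, [0.181, -0.306, 0.021], [[307.0, 145.0]]), (0.64, [0.417, -0.604, 0.027], [[200.0, 126.0]]), (0.18, [0.497, 0.291, 0.004], [[365.0, 331.0]])]
scene plain_tray [(0.86, [0.495, 0.289, 0.005], [[365.0, 330.0]])]
scene polish [(0.59, [0.712, 0.204, 0.046], [[267.0, 346.0]])]
scene jar [(0.83, [0.732, -0.174, 0.046], [[176.0, 241.0]])]
scene file [(0.8, [0.381, -0.009, 0.004], [[320.0, 230.0]])]
```

View pics/top.png

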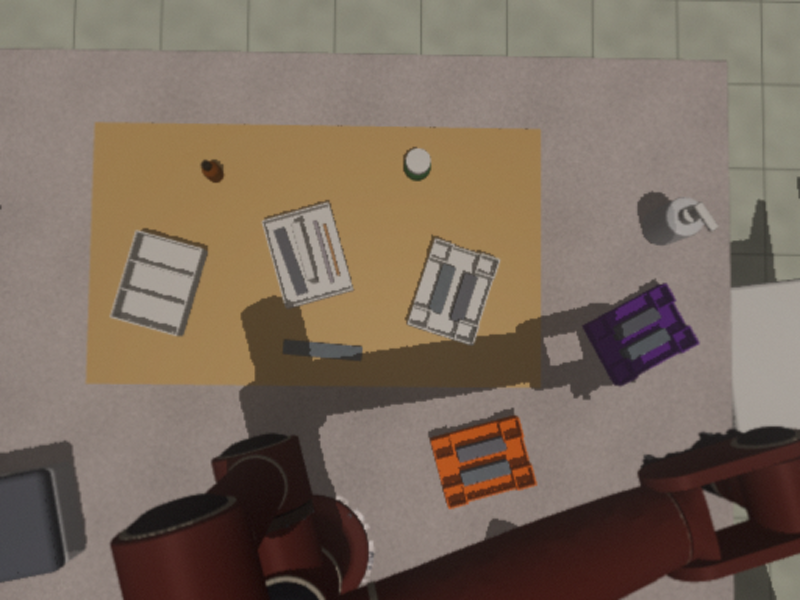

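View pics/scene.png

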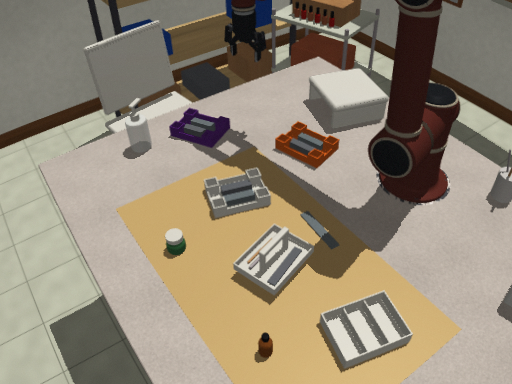

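The top view shows three socket trays: purple at top-camera pixel (409,213), orange at (310,295) and white at (290,187). The white one on the mat fits the description. The handled tray is at (199,164) and the plain divided one at (102,182). I'll confirm the white one in a crop and fit poses to the network masks.

```bash
cat >> h.py <<'E'
from scipy.optimize import minimize
def box(x0,x1,y0,y1,z0,z1): return np.array([[x,y,z] for x in(x0,x1) for y in(y0,y1) for z in(z0,z1)])
BASE=[box(-.084,.084,-.064,.064,0,.040)]
PIN=[box(-.084,.084,-.064,.064,.024,.048),box(-.052,.052,-.008,.008,.089,.105)]+[box(s*.047-.005,s*.047+.005,-.008,.008,.024,.1) for s in(-1,1)]+[np.r_[box(a*.065-.004,a*.065+.004,b*.045-.004,b*.045+.004,0,.0),box(a*.065-.012,a*.065+.012,b*.045-.012,b*.045+.012,.024,.024)] for a in(-1,1) for b in(-1,1)]
def place(P,p,z=0):
    c,s=np.cos(p[2]),np.sin(p[2]); return P@np.array([[c,-s,0],[s,c,0],[0,0,1]]).T+[p[0],p[1],z]
def sil(cal,parts,p,z=0,k=4):
    m=np.zeros((384*k,512*k),np.uint8)
    for P in parts: cv2.fillConvexPoly(m,cv2.convexHull(np.round((proj(cal,place(P,p,z))+.5)*k).astype(np.int32)),1)
    return cv2.resize(m.astype(np.float32),(512,384),interpolation=cv2.INTER_AREA)
def fit(views,parts,p0,z=0):
    def cost(q):
        p=[q[0],q[1],q[2]/5]; t=0
        for cal,m in views:
            s=sil(cal,parts,p,z); t+=1-np.minimum(s,m).sum()/np.maximum(s,m).sum()
        return t/len(views)
    best=min((minimize(cost,[p0[0],p0[1],5*y],method='Nelder-Mead',options=dict(initial_simplex=np.array([p0[0],p0[1],5*y])+np.array([[0,0,0],[.015,0,0],[0,.015,0],[0,0,.8]]),maxiter=120)) for y in p0[2:]),key=lambda r:r.fun)
    q=best.x; return np.array([q[0],q[1],q[2]/5]),best.fun
def mask(cam,q,pt):
    r=[x for x in regions_of(cam,q)]
    u=proj(get_calibration(cam),pt)[0]
    r=[x for x in r if np.hypot(*(np.argwhere(x['pixels']).mean(0)[::-1]-u))<25]
    return r[0]['pixels'].astype(np.float32) if r else None
E
python3 - <<'E'
from h import *
F={c:grab_frame(c) for c in('top','scene')}
crop=lambda im,u,v:cv2.resize(im[v-45:v+45,u-60:u+60],(400,300),interpolation=cv2.INTER_CUBIC)
for q,parts,p0 in(('base_tray',BASE,(.487,-.255,1.25,-.3,.3,-1.25)),('pin_tray',PIN,(.552,.015,.3,-.3,1.25,-1.25))):
    V={}
    for c in F:
        m=mask(c,q,[p0[0],p0[1],.03])
        if m is not None: V[c]=(get_calibration(c),m)
    p,f=fit(list(V.values()),parts,p0); print(q,list(V),p.round(4),round(f,3))
    for c in V:
        print(c,fit([V[c]],parts,[p[0],p[1],p[2]]))
        for P in parts[:2]:
            cv2.polylines(F[c],[np.round(proj(get_calibration(c),place(P,p))).astype(np.int32)[[0,1,3,2,6,7,5,4]]],False,(255,0,0),1)
save('crop',np.vstack([np.hstack([crop(F['top'],290,187),crop(F['top'],199,164)]),np.hstack([crop(F['scene'],238,192),crop(F['scene'],274,262)])]))
E
```

```text
base_tray ['top', 'scene'] [ 0.4892 -0.2587 -0.3036] 0.079
top (array([ 0.48618211, -0.25712174, -0.30420127]), np.float64(0.048828303813934326))
scene (array([ 0.49160465, -0.26024009, -0.30328536]), np.float64(0.07479548454284668))
pin_tray ['top', 'scene'] [0.552  0.0126 0.2827] 0.036
top (array([0.55094424, 0.01439632, 0.28756105]), np.float64(0.02409416437149048))
scene (array([0.55340211, 0.01201416, 0.28155661]), np.float64(0.02807384729385376))
```

View pics/crop.png

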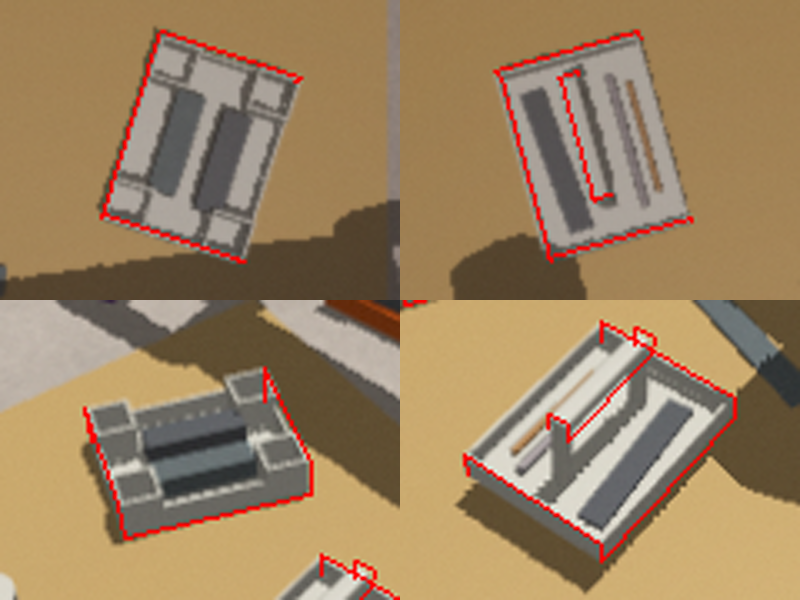

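The crop confirms it. The white tray with four corner sockets (top camera, 290,187) is the base, and the hooped tray (199,164) is the one to carry. The overlays fit both. Next I'll go above the base for a close look.

```bash
cat >> h.py <<'E'
from scipy.spatial.transform import Rotation as R
def rot(s): q=s['tool_rot']; return R.from_quat([q[1],q[2],q[3],q[0]])
def rel(pos,yaw,s=None):
    "shift (units of 100 mm, tool axes now) and twist (units 0.1 rad) to have tool axis x/y aligned with thing's x/y"
    s=s or state(); r=rot(s); M=r.as_matrix()
    d=M.T@(np.array(pos)-s['tool_pos'])/.1
    ya=np.arctan2(M[1,0],M[0,0]); e=[(yaw-ya+k*np.pi+np.pi/2)%(np.pi)-np.pi/2 for k in(0,)][0]
    print('t',s['time'],'pos',np.round(s['tool_pos'],4),'toolyaw',round(ya,3),'z',M[:,2].round(3),'shift',d.round(3),'twist',round(-e/.1,2),'alt',round(-(e-np.sign(e)*np.pi)/.1,2),'j',np.round(s['joint_pos'],2))
E
python3 - <<'E'
from h import *
rel([.489,-.259,.30],-.304); rel([.552,.0135,.097],.283)
T=get_calibration('wrist'); print(np.array(T['pose']).round(3),T['camera_matrix'],T['D'])
E
```

```text
t 1.1 pos [ 0.2329 -0.58    0.2533] toolyaw 0.382 z [-0.  0. -1.] shift [ 3.573 -2.024 -0.467] twist 6.86 alt -24.56 j [-1.31  0.05  1.61 -0.    1.48 -0.12]
t 1.1 pos [ 0.2329 -0.58    0.2533] toolyaw 0.382 z [-0.  0. -1.] shift [ 5.173 -4.318  1.563] twist 0.99 alt -30.43 j [-1.31  0.05  1.61 -0.    1.48 -0.12]
[[ 0.372  0.881  0.292  0.307]
 [-0.928  0.353  0.117 -0.549]
 [-0.    -0.314  0.949  0.375]
 [ 0.     0.     0.     1.   ]] [[308.67464447   0.         260.38275174]
 [  0.         308.67464447 193.17791908]
 [  0.           0.           1.        ]] [-0.04679135  0.          0.          0.          0.        ]
```

Request:
apply_moves([
  {"translation":[0.3,-0.17,-0.06],"twist":0,"hand":1},
  {"translation":[0.43,-0.24,-0.06],"twist":0,"hand":1},
  {"translation":[0.43,-0.24,-0.06],"twist":0,"hand":1},
  {"translation":[0.43,-0.24,-0.06],"twist":0,"hand":1},
  {"translation":[0.43,-0.24,-0.06],"twist":0,"hand":1},
  {"translation":[0.43,-0.24,-0.06],"twist":0,"hand":1},
  {"translation":[0.43,-0.24,-0.06],"twist":0,"hand":1},
  {"translation":[0.3,-0.17,-0.04],"twist":0,"hand":1},
])

```text
time: 1.9
tool_pos: [0.4632, -0.2939, 0.3002]
tool_rot: [0.0, 0.982, 0.191, 0.001]
contact_force: [-0.3, -1.1, -0.4]
gripper_width: 1.0
grasp_force: 0.0
```

Request:
apply_moves([
  {"translation":[0.1,-0.1,0],"twist":0.8,"hand":1},
  {"translation":[0.2,0,0],"twist":0.9,"hand":1},
  {"translation":[0,0,0],"twist":0.9,"hand":1},
  {"translation":[0,0,0],"twist":0.9,"hand":1},
  {"translation":[0,0,0],"twist":0.9,"hand":1},
  {"translation":[0,0,0],"twist":0.9,"hand":1},
  {"translation":[0,0,0],"twist":0.9,"hand":1},
  {"translation":[0,0,0],"twist":0.66,"hand":1},
])

```text
time: 2.7
tool_pos: [0.4863, -0.2773, 0.2993]
tool_rot: [0.0, 0.988, -0.153, 0.0]
contact_force: [0.8, 1.1, 0.5]
gripper_width: 0.999
grasp_force: 0.0
```

```bash
python3 - <<'E'
from h import *
cal=get_calibration('wrist'); F=grab_frame('wrist')
m=mask('wrist','base_tray',[.489,-.259,.03])
if m is not None:
    p,f=fit([(cal,m)],BASE,[.489,-.259,-.304]); print(p,f)
    print(fit([(cal,m)],BASE,[p[0],p[1],p[2]],.0))
    for z in(.04,):
        for h in(.016,):
            for a in(-1,1):
                for b in(-1,1):
                    P=place(np.array([[a*.065+i*h,b*.045+j*h,z] for i,j in((-1,-1),(1,-1),(1,1),(-1,1))]),p)
                    cv2.polylines(F,[np.round(proj(cal,P)).astype(np.int32)],True,(255,0,0),1)
save('w1',cv2.resize(F,(800,600))); rel([.552,.0135,.25],.283)
E
```

```text
[ 0.488522   -0.25815357 -0.30903206] 0.03709697723388672
(array([ 0.488522  , -0.25815357, -0.30903206]), np.float64(0.03709697723388672))
t 2.8 pos [ 0.4863 -0.2773  0.2993] toolyaw -0.304 z [ 0. -0. -1.] shift [-0.244 -2.972  0.493] twist -5.87 alt 25.55 j [-0.65 -0.13  1.71 -0.    1.56  1.22]
```

View pics/w1.png

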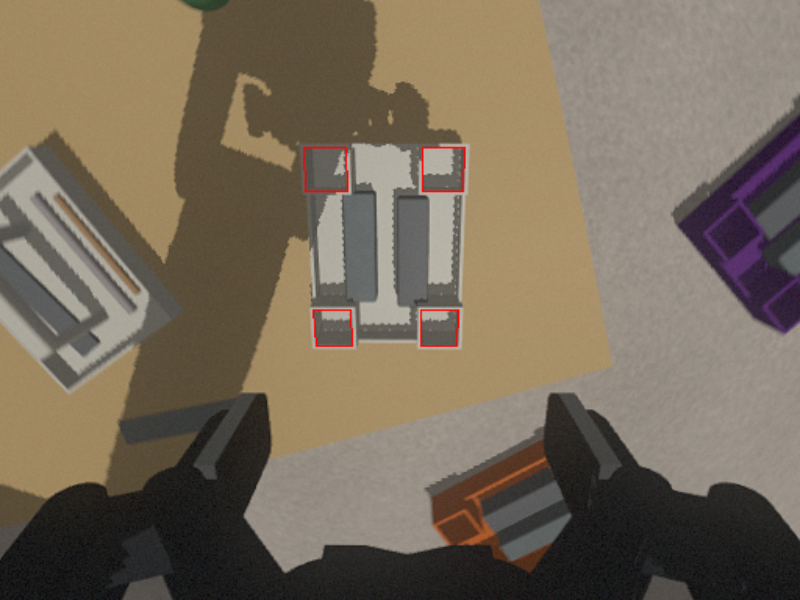

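The wrist picture shows the predicted socket squares lying on the real sockets (corners at about 325,168 / 443,168 / 333,328 / 440,328). The base is therefore at (0.4885, -0.258, yaw -0.307). Next is the handled tray.

Request:
apply_moves([
  {"translation":[-0.04,-0.3,0],"twist":0,"hand":1},
  {"translation":[-0.03,-0.45,0],"twist":0,"hand":1},
  {"translation":[-0.04,-0.45,0],"twist":0,"hand":1},
  {"translation":[-0.03,-0.45,0],"twist":0,"hand":1},
  {"translation":[-0.04,-0.45,0],"twist":0,"hand":1},
  {"translation":[-0.03,-0.45,0],"twist":0,"hand":1},
  {"translation":[-0.03,-0.3,0],"twist":0,"hand":1},
  {"translation":[0,-0.12,0],"twist":0,"hand":1},
])

```text
time: 3.6
tool_pos: [0.5525, 0.0157, 0.2994]
tool_rot: [-0.0, 0.989, -0.149, 0.0]
contact_force: [0.5, 0.1, 0.8]
gripper_width: 1.003
grasp_force: 0.0
```

Request:
apply_moves([
  {"translation":[0,0,0],"twist":-0.8,"hand":1},
  {"translation":[0,0,0],"twist":-0.9,"hand":1},
  {"translation":[0,0,0],"twist":-0.9,"hand":1},
  {"translation":[0,0,0],"twist":-0.9,"hand":1},
  {"translation":[0,0,0],"twist":-0.9,"hand":1},
  {"translation":[0,0,0],"twist":-0.8,"hand":1},
  {"translation":[0,0,0],"twist":-0.67,"hand":1},
  {"translation":[0,0,0],"twist":0,"hand":1},
])

```text
time: 4.4
tool_pos: [0.5524, 0.0124, 0.2993]
tool_rot: [0.0, 0.99, 0.141, -0.0]
contact_force: [-0.3, -0.3, -0.4]
gripper_width: 1.001
grasp_force: 0.0
```

```bash
python3 - <<'E'
from h import *
cal=get_calibration('wrist'); F=grab_frame('wrist')
m=mask('wrist','pin_tray',[.552,.0135,.04])
p,f=fit([(cal,m)],PIN,[.552,.0135,.283]); print(p,f)
for P in PIN[:2]:
    cv2.polylines(F,[cv2.convexHull(np.round(proj(cal,place(P,p))).astype(np.int32))],True,(255,0,0),1)
save('w2',F); rel([p[0],p[1],.097],p[2])
E
```

```text
[0.55212864 0.01305338 0.2825021 ] 0.012076497077941895
t 4.5 pos [0.5524 0.0126 0.2993] toolyaw 0.281 z [-0. -0. -1.] shift [-1.000e-03 -5.000e-03  2.023e+00] twist -0.01 alt 31.4 j [-0.11 -0.14  1.73 -0.    1.56  1.18]
```

View pics/w2.png

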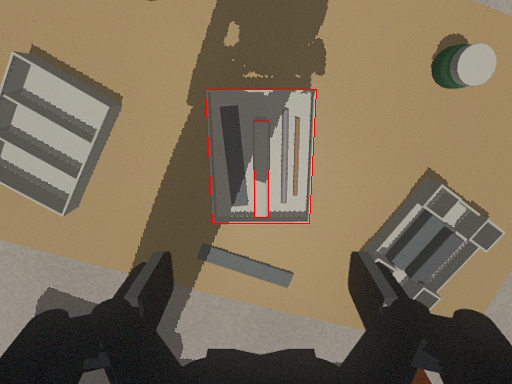

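The outline and handle bar (261,170) fit exactly, and the tool is already centred over the handle. Going down to close on it.

Request:
apply_moves([
  {"translation":[0,0,0.3],"twist":0,"hand":1},
  {"translation":[0,0,0.4],"twist":0,"hand":1},
  {"translation":[0,0,0.4],"twist":0,"hand":1},
  {"translation":[0,0,0.4],"twist":0,"hand":1},
  {"translation":[0,0,0.3],"twist":0,"hand":1},
  {"translation":[0,0,0.2],"twist":0,"hand":1},
  {"translation":[0,0,0.02],"twist":0,"hand":1},
  {"translation":[0,0,0],"twist":0,"hand":1},
])

```text
time: 5.3
tool_pos: [0.5523, 0.013, 0.0973]
tool_rot: [-0.0, 0.99, 0.141, -0.0]
contact_force: [0.6, -0.1, 0.3]
gripper_width: 1.001
grasp_force: 0.0
```

Request:
apply_moves([
  {"translation":[0,0,0],"twist":0,"hand":0},
  {"translation":[0,0,0],"twist":0,"hand":0},
  {"translation":[0,0,0],"twist":0,"hand":0},
  {"translation":[0,0,0],"twist":0,"hand":0},
  {"translation":[0,0,0],"twist":0,"hand":0},
  {"translation":[0,0,0],"twist":0,"hand":0},
  {"translation":[0,0,0],"twist":0,"hand":0},
  {"translation":[0,0,0],"twist":0,"hand":0},
])

```text
time: 6.1
tool_pos: [0.5527, 0.013, 0.0977]
tool_rot: [0.0, 0.99, 0.141, 0.0]
contact_force: [-0.5, -0.6, 2.9]
gripper_width: 0.181
grasp_force: 60.3
```

Request:
apply_moves([
  {"translation":[0,0,-0.05],"twist":0,"hand":0},
  {"translation":[0,0,-0.1],"twist":0,"hand":0},
  {"translation":[0,0,-0.15],"twist":0,"hand":0},
  {"translation":[0,0,-0.2],"twist":0,"hand":0},
  {"translation":[0,0,-0.2],"twist":0,"hand":0},
  {"translation":[0,0,-0.15],"twist":0,"hand":0},
  {"translation":[0,0,-0.1],"twist":0,"hand":0},
  {"translation":[0,0,-0.05],"twist":0,"hand":0},
])

```text
time: 6.9
tool_pos: [0.5528, 0.0132, 0.1988]
tool_rot: [0.0, 0.99, 0.141, 0.001]
contact_force: [0.5, 0.5, -2.6]
gripper_width: 0.176
grasp_force: 59.6
```

```bash
python3 - <<'E'
from h import *
F=grab_frame('scene'); s=state(); print(s['contact_force'],s['ft_torque'],s['grasp_force'])
cal=get_calibration('scene'); m=mask('scene','pin_tray',[.5525,.013,.14])
if m is not None: print([ (z,fit([(cal,m)],PIN,[.5525,.013,.283],z)) for z in(.095,.1)])
rel([.4885,-.258,.1977],-.307)
W=grab_frame('wrist'); save('lift',np.hstack([F[150:350,180:400],W[60:260,160:380]]))
E
```

```text
[ 0.96241424 -0.20902434 -1.70322042] [ 0.0131167  -0.00178698 -0.00608758] 59.57444608211517
[(0.095, (array([0.549951  , 0.00755387, 0.26958214]), np.float64(0.16296613216400146))), (0.1, (array([0.553204  , 0.01161805, 0.26832713]), np.float64(0.16872936487197876)))]
t 7.0 pos [0.5526 0.0132 0.1979] toolyaw 0.283 z [ 0.001 -0.    -1.   ] shift [-1.372e+00  2.425e+00  2.000e-03] twist 5.9 alt -25.52 j [-0.11 -0.08  1.84  0.    1.38  1.18]
```

View pics/lift.png

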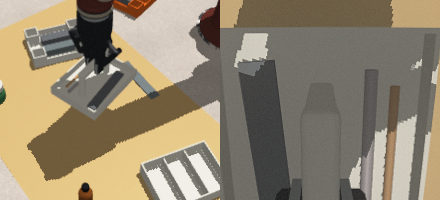

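The tray hangs level from the grip at the bar's centre, clear of the mat. Now carrying it over to the base and turning it.

Request:
apply_moves([
  {"translation":[-0.07,0.13,0],"twist":0,"hand":0},
  {"translation":[-0.17,0.31,0],"twist":0,"hand":0},
  {"translation":[-0.22,0.39,0],"twist":0,"hand":0},
  {"translation":[-0.22,0.39,0],"twist":0,"hand":0},
  {"translation":[-0.22,0.39,0],"twist":0,"hand":0},
  {"translation":[-0.22,0.39,0],"twist":0,"hand":0},
  {"translation":[-0.17,0.3,0],"twist":0,"hand":0},
  {"translation":[-0.08,0.13,0],"twist":0,"hand":0},
])

```text
time: 7.85
tool_pos: [0.4868, -0.2615, 0.1962]
tool_rot: [-0.0, 0.99, 0.139, -0.001]
contact_force: [1.4, 0.2, -2.2]
gripper_width: 0.176
grasp_force: 59.6
```

Request:
apply_moves([
  {"translation":[0,0,0],"twist":0.4,"hand":0},
  {"translation":[0,0,0],"twist":0.9,"hand":0},
  {"translation":[0,0,0],"twist":0.9,"hand":0},
  {"translation":[0,0,0],"twist":1.0,"hand":0},
  {"translation":[0,0,0],"twist":1.0,"hand":0},
  {"translation":[0,0,0],"twist":0.9,"hand":0},
  {"translation":[0,0,0],"twist":0.6,"hand":0},
  {"translation":[0,0,0],"twist":0.2,"hand":0},
])

```text
time: 8.65
tool_pos: [0.4881, -0.258, 0.1964]
tool_rot: [-0.0, 0.988, -0.153, -0.001]
contact_force: [0.3, -0.5, -2.1]
gripper_width: 0.175
grasp_force: 59.6
```

```bash
python3 - <<'E'
from h import *
s=state(); rel([.4885,-.258,.1137],-.307,s)
F=grab_frame('scene'); W=grab_frame('wrist'); cal=get_calibration('wrist'); cs=get_calibration('scene')
zt=s['tool_pos'][2]-.0977; M=rot(s).as_matrix(); p=[*s['tool_pos'][:2],np.arctan2(M[1,0],M[0,0])]
for c,im in((cal,W),(cs,F)):
  cv2.polylines(im,[cv2.convexHull(np.round(proj(c,place(PIN[0],p,zt))).astype(np.int32))],True,(255,0,0),1)
  for P in PIN[4:]: cv2.polylines(im,[cv2.convexHull(np.round(proj(c,place(P,p,zt))).astype(np.int32))],True,(255,255,0),1)
save('over',np.hstack([cv2.resize(F[80:260,140:340],(430,387)),cv2.resize(W[:,100:420],(323,387))]))
E
```

```text
t 8.65 pos [ 0.4881 -0.258   0.1964] toolyaw -0.308 z [-0.001  0.001 -1.   ] shift [ 0.005 -0.001  0.827] twist -0.01 alt 31.41 j [-0.62 -0.08  1.84  0.    1.38  1.26]
```

View pics/over.png

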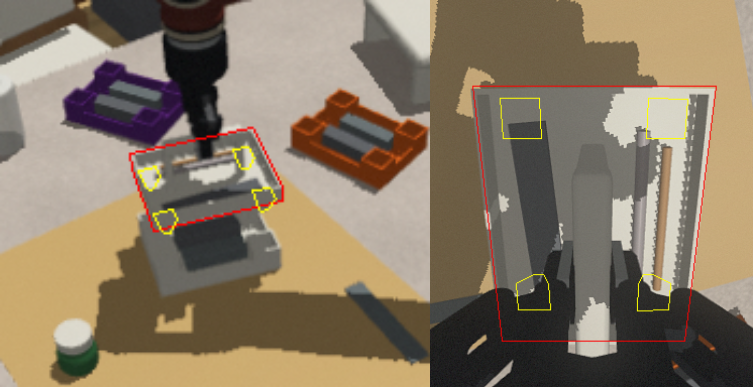

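The tray sits where expected in the grip (its outline matches in both views), squarely over the base. Lowering it slowly.

Request:
apply_moves([
  {"translation":[0,0,0.1],"twist":0,"hand":0},
  {"translation":[0,0,0.15],"twist":0,"hand":0},
  {"translation":[0,0,0.15],"twist":0,"hand":0},
  {"translation":[0,0,0.08],"twist":0,"hand":0},
  {"translation":[0,0,0.05],"twist":0,"hand":0},
  {"translation":[0,0,0.05],"twist":0,"hand":0},
  {"translation":[0,0,0.05],"twist":0,"hand":0},
  {"translation":[0,0,0.05],"twist":0,"hand":0},
])

```text
time: 9.55
tool_pos: [0.4889, -0.2586, 0.1294]
tool_rot: [0.0, 0.988, -0.153, 0.0]
contact_force: [-0.1, 0.0, -1.7]
gripper_width: 0.18
grasp_force: 59.5
```

Request:
apply_moves([
  {"translation":[0,0,0.03],"twist":0,"hand":0},
  {"translation":[0,0,0.03],"twist":0,"hand":0},
  {"translation":[0,0,0.03],"twist":0,"hand":0},
  {"translation":[0,0,0.02],"twist":0,"hand":0},
  {"translation":[0,0,0.02],"twist":0,"hand":0},
  {"translation":[0,0,0.01],"twist":0,"hand":0},
  {"translation":[0,0,0.0],"twist":0,"hand":0},
])

```text
time: 10.25
tool_pos: [0.4886, -0.2584, 0.1152]
tool_rot: [-0.0, 0.988, -0.153, -0.0]
contact_force: [-0.5, -1.3, -2.7]
gripper_width: 0.174
grasp_force: 59.5
```

Request:
apply_moves([
  {"translation":[0,0,0.01],"twist":0,"hand":0},
  {"translation":[0,0,0.01],"twist":0,"hand":0},
  {"translation":[0,0,0],"twist":0,"hand":0},
])

```text
time: 10.55
tool_pos: [0.4888, -0.2586, 0.1138]
tool_rot: [0.0, 0.988, -0.153, 0.0]
contact_force: [-1.4, -0.5, -0.4]
gripper_width: 0.178
grasp_force: 59.9
```

Request:
apply_moves([
  {"translation":[0,0,0.01],"twist":0,"hand":0},
  {"translation":[0,0,0],"twist":0,"hand":0},
])

```text
time: 10.75
tool_pos: [0.4889, -0.2587, 0.1136]
tool_rot: [0.0, 0.988, -0.153, 0.0]
contact_force: [-4.0, 0.7, 3.7]
gripper_width: 0.179
grasp_force: 60.6
```

```bash
python3 - <<'E'
from h import *
s=state(); print(s['tool_pos'],s['contact_force'],s['ft_torque'])
F=grab_frame('scene');save('down',cv2.resize(F[110:250,160:320],(640,560)))
E
```

```text
[ 0.48887217 -0.25873143  0.11359448] [-3.99544571  0.72802811  3.68333915] [0.26416432 0.42042623 0.03560021]
```

View pics/down.png

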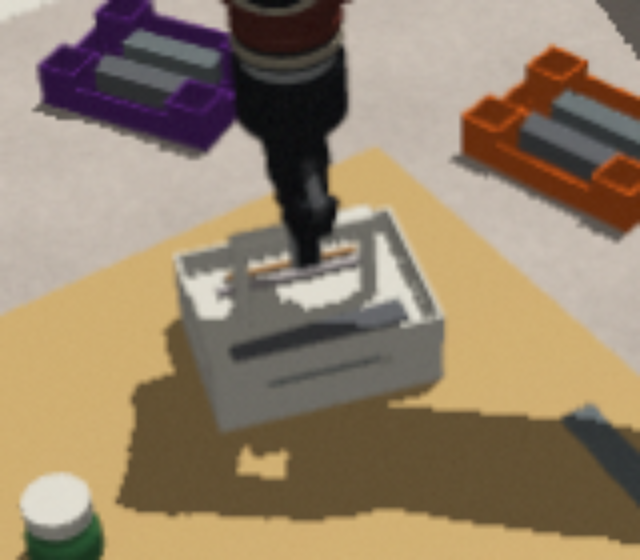

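The pins are in: the deck sits flush on the rims, only the low side's slot shows (330,370), the height matches the expected 16 mm, and the load has gone over to the base. Letting go and retreating.

Request:
apply_moves([
  {"translation":[0,0,0],"twist":0,"hand":0.4},
  {"translation":[0,0,0],"twist":0,"hand":0.6},
  {"translation":[0,0,0],"twist":0,"hand":1},
  {"translation":[0,0,0],"twist":0,"hand":1},
  {"translation":[0,0,0],"twist":0,"hand":1},
  {"translation":[0,0,0],"twist":0,"hand":1},
  {"translation":[0,0,-0.1],"twist":0,"hand":1},
  {"translation":[0,0,-0.2],"twist":0,"hand":1},
])

```text
time: 11.6
tool_pos: [0.4876, -0.2576, 0.1412]
tool_rot: [-0.001, 0.988, -0.153, -0.002]
contact_force: [0.3, 0.5, -0.9]
gripper_width: 1.001
grasp_force: 0.0
```

Request:
apply_moves([
  {"translation":[0,0,-0.3],"twist":0,"hand":1},
  {"translation":[0,0,-0.4],"twist":0,"hand":1},
  {"translation":[0,0,-0.4],"twist":0,"hand":1},
  {"translation":[0,0,-0.3],"twist":0,"hand":1},
  {"translation":[0,0,-0.1],"twist":0,"hand":1},
  {"translation":[0,0,0],"twist":0,"hand":1},
])

```text
time: 12.2
tool_pos: [0.4892, -0.2588, 0.2945]
tool_rot: [0.001, 0.988, -0.153, 0.002]
contact_force: [-0.1, -0.1, -0.7]
gripper_width: 1.001
grasp_force: 0.0
```

```bash
python3 - <<'E'
from h import *
F=grab_frame('scene');W=grab_frame('wrist'); s=state(); print(s['tool_pos'],s['contact_force'])
for c in('wrist','scene'):
  cal=get_calibration(c); m=mask(c,'pin_tray',[.4885,-.258,.05])
  if m is None: print(c,'none'); continue
  for z in(.01,.016,.022,.03): print(c,z,*[np.round(v,4) for v in fit([(cal,m)],PIN,[.4885,-.258,-.307],z)])
save('end',np.hstack([cv2.resize(F[110:250,160:320],(411,360)),cv2.resize(W[:300,100:420],(384,360))]))
E
```

```text
[ 0.48805891 -0.25799729  0.29048854] [ 0.69703419 -0.52974545 -0.23466799]
wrist 0.01 [ 0.4867 -0.2564 -0.3023] 0.0318
wrist 0.016 [ 0.4872 -0.2568 -0.3042] 0.0132
wrist 0.022 [ 0.4879 -0.2569 -0.3122] 0.0314
wrist 0.03 [ 0.4885 -0.258  -0.307 ] 0.0719
scene 0.01 [ 0.488  -0.2643 -0.309 ] 0.0447
scene 0.016 [ 0.4905 -0.2585 -0.3183] 0.0469
scene 0.022 [ 0.4939 -0.2525 -0.3139] 0.0514
scene 0.03 [ 0.4986 -0.2452 -0.3298] 0.0628
```

View pics/end.png

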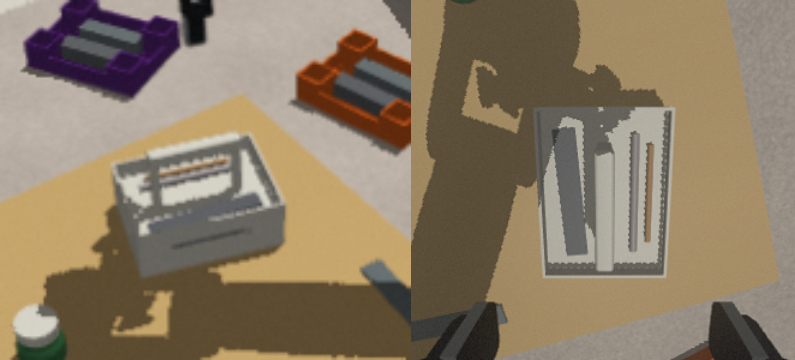

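The tray sits flush and level on the base, with the best wrist fit at the 16 mm stacked height, and the gripper is clear. Handing in.

```bash
python3 -c "from plant import *; print(job_done())"
```

```text
the job is handed in; nothing more can be done
None
```

The handled tray is stacked on the white socket tray, level and fully down with its pins in the sockets; the gripper let go and is clear, the arm kept away from the other items, and the job was handed in at about 12.5 s.

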